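# Store the cutter behind the pot's spring flap

### The job

Put the red-collared cutter away in the aluminium tool pot: push its head down through the yellow spring flap and on into the gripping socket until you feel its foot press firmly on the seat at the bottom, then let go with it fully home and the flap shut round the shank. Work gently: press the seat for a moment with about 15 N and never press it or the pot with more than 30 N, and leave the blue-collared cutter and the other things where they are.

Things in the scene. Friction and masses are not known exactly. Their poses are not given: they have to be found in the camera images.
- cutter_red: upright router-type cutter in one of the rest's two wells, red collar on top; 124 mm long, 0.15 kg, round. Origin: centre of its foot, z up the shank. From the foot: steel head 28 mm diameter, 26 mm tall (foot tapered to 20 mm diameter over the lowest 6 mm), bare shank 12 mm diameter from 26 to 98 mm, grip collar 18 mm diameter from 98 to 122 mm
- cutter_blue: the same cutter with a blue collar, in the other well; stays where it is. Which well holds which cutter varies
- rest: black plastic rest, fixed, 60 x 136 x 24 mm; origin under its centre; its two wells lie at y = -35 and +35 mm of its own frame, 33 mm diameter, 16 mm deep (floor 8 mm above the bench). Grip along the rest's own x, clear of the other cutter. Between rest and pot stands the fixed edging machine, 0.4 m tall, its levers reaching out to x = 0.40 m: carry the cutter round in front of it
- pot: fixed aluminium tool pot on a steel foot plate 96 x 84 mm; origin under the bore's axis, z up. Below the flap a throat 38 mm wide in y, x from -21 to +28 mm, down to z = 36 mm; there begins the socket, a 31 mm bore on the axis. At z = 30 mm two spring plungers grip the head from both sides: sliding past them takes about 3 to 10 N, so the cutter does not fall home by itself and stays where pushed
- pot_mouth (a point): centre of the pot's mouth, on the bore's axis, 88 mm above the bench, level with the shut flap's top
- flap (a joint): forked yellow spring flap over the pot's mouth, 34 mm long, hinged at x = +20 mm of the pot, 86 mm above the bench. 0 = shut (level), positive = swung down into the pot (rad, to 1.6). Its light spring (a few N) gives way to the cutter's head, which holds it open in passing; it swings shut by itself, its 18 mm fork round the bare shank, once the head's top is below about 50 mm above the bench
- seat: centre of the brass seat's top at the bottom of the socket, hidden inside the pot, rigid; its height is set differently each time, 10 to 18 mm above the bench. The reading is only good to a few mm, so feel for it: the push rises steeply when the foot meets the seat. Fully home means the foot stands on it
- spec_front_0: brown spectacle front, 58 x 146 x 8 mm, lying on the bench; bystander, leave alone; origin under its centre
- sanding_block: cork sanding block, 59 x 101 x 33 mm; bystander, leave alone; origin under its centre
- pliers_red: pliers with red handles, 42 x 150 x 12 mm; bystander, leave alone; origin under its centre
- hex_key: black hex key, 25 x 83 x 6 mm, in front of the edging machine; bystander, leave alone; origin under its centre

How it is judged:
On the way, in this order (a step that is already met when the one before it is completed fails the run):
1. the red cutter's head is in the pot's throat and holds the flap open (value of joint flap above 0.7 rad and z of cutter_red in the frame of pot between 0.025 and 0.075 m and horizontal distance between cutter_red and pot below 0.012 m), for 0.05 s.
2. the cutter is pressed down on the seat with more than 10 N (contact force between cutter_red and seat above 10 N), for 0.3 s.
At the end, for the whole second after the job is handed in: The red-collared cutter stands upright (within 7 degrees) in the pot's socket with its foot on the seat (gap under 1.5 mm), within 4 mm of the bore's axis, at rest, and the flap is shut (under 0.12 rad) round its shank (z of cutter_red in the frame of seat below 0.0015 m and horizontal distance between cutter_red and pot below 0.004 m and angle between cutter_red's own z axis and vertical below 0.12 rad and value of joint flap below 0.12 rad and linear speed of cutter_red below 0.01 m/s); the robot touches nothing.
It fails at once if the cutter pressed on the seat with more than 30 N (contact force between cutter_red and seat above 30 N).
It fails at once if the cutter forced or jammed against the pot: all contact forces between them, the plungers' grip included, over 90 N (contact force between cutter_red and pot above 90 N).
It fails at once if the hand pushed against the pot or its flap with more than 30 N (contact force between the arm and pot above 30 N).
It fails at once if the blue-collared cutter moved by more than 20 mm or tipped (distance of cutter_blue from where it was at the start of the episode above 0.02 m or angle between cutter_blue's own z axis and vertical above 0.4 rad).
It fails at once if a bystander (spectacle front, sanding block, pliers or hex key) moved by more than 30 mm (distance of any of spec_front_0, sanding_block, pliers_red, hex_key from where it was at the start of the episode above 0.03 m).
It also fails if it takes over 66 s, if anything falls off the work surface, if the arm or the gripper's body presses on something with over 40 N, if the wrist force passes 120 N, or if a joint passes its speed limit or range.

### The arm

A 6-joint arm with a two-finger parallel gripper is mounted at the origin on a cart in front of the work surface, level with it; the furniture and walls round the work are solid. World frame = base frame: x ahead of the robot, y to its left, z up, the work surface at z = 0. Lengths are in m, angles in rad, forces in N, time in s.
With the tool pointing down it reaches from about 0.275 to 0.85 m from the base axis. Payload 19 kg.
Tool frame: the origin (TCP) lies midway between the tips of the shut fingers; the grasp point (between the pads) lies 19 mm behind it (r.hold_point_z is the z of the grasp point in the tool frame, in m); z points along the fingers, y is the line along which they close (so a half turn about z gives the same grasp; the last joint's range is limited). The gripper opens to 85 mm and grips with 20 to 120 N. Pads are 22 mm wide; open, the fingers measure 114 mm over their backs; the gripper's body (76 mm by 85 mm) begins 54 mm behind the grasp point. The pads swing forward as they close: fully open they stand 13 mm farther back than shut.
Start: joints at [1.128, 0.15, 1.437, -0, 1.554, -0.134], TCP at [0.175, 0.548, 0.231] pointing down, gripper open.
Joint ranges: [-2.8, 2.8], [-0.68, 2.1], [0.12, 2.68], [-1.39, 4.53], [0.16, 2.79], [-2.81, 2.81]. Speed limits (rad/s): [1.89, 1.89, 2.22, 3.01, 3.01, 3.01].

### API

Orientations are given as a unit quaternion [x, y, z, w].
In Python, from cell import r gives the robot as it stands.
- The arm moves only by the tool carry_out, never from a script. Its argument "commands" is a list that holds one entry, the list of rows, each a list of 4 numbers: the shift along the tool's x, y, z normalised to -1 to 1, where 1 is 30 cm, then the turn about the tool's z normalised to -1 to 1, where 1 is 180 degrees. A call has 1 to 20 rows; each row is the pose to reach, as a shift and turn from the pose commanded when the call began, along the tool's axes at that moment, turning the shorter way round; what a row does not reach only later rows make up. A row lasts 1/12 s, in which the tool goes at most 41.7 mm and 7.16 degrees, less where a joint would pass 70% of its speed; a pose out of reach is approached as far as the arm can. A call with a number of a shift or a turn outside -1 to 1 is refused whole. A call with a gripper value outside its range is refused whole. "fingers" is the opening, from 0 (shut) to 1 (fully open), set as the call begins (left out, the last holds). The fingers move at their own pace and stop on an object; the grip force is fixed at half the most. Time passes only in rows, so rows that repeat a pose let the fingers close. It gives the time, the measured TCP pose, the force, the opening and the grip force at its end, in the units of the state.
- r.get_obs(): the state, without advancing time (a new reading comes with each control period).
- r.get_image(name): name is "scene" or "top" or "wrist"; returns (picture, depth): 480x640x3 uint8, red, green, blue; 480x640 float32, m along the optical axis (not along the pixel's ray), 0 where there is no reading.
- r.camera_info(name): a dict with "K" (3x3 intrinsics, pixels), "T" (4x4, takes a point from camera to world coordinates). Camera axes: x right, y up, looking along -z (the intrinsics and any distortion apply to the point x, -y, -z); pixel columns grow to the right and rows downward; lengths in m; the calibration is good to about 2 mm. A picture is of the moment at which its call begins: read the wrist's pose just before it. camera_info takes no time and is no camera call; for the wrist camera it gives the pose at the moment of the call.
- r.hand_in(): hands the job in; it is judged then, once.
Trained networks look in the newest picture that a camera, given by its name, has taken for a name from the list of things; names that differ only in an ending like _2 or _b are one class to them, and where a whole thing is asked for, a point or a joint stands for the part that bears it (a point fixed in the world has none). Each returns a list of dicts, best first, with "conf" (0 to 1); they miss things now and then, are a little off and sometimes report something else, mostly with a low value. They report only what shows in the picture. A call takes as long as a camera call.
- r.look_for(query, camera): "position" ([x, y, z] in m, in world coordinates, good to about 4 mm: the middle of the surface that is visible of it).
The state is a dict: "time_s": time; "joint_positions": joint angles; "dq": joint speeds; "tau": joint torques, N m; "position": TCP position; "orientation": TCP orientation; "wrist_force": force on the tool from outside, world axes, zero at the start; "wrist_torque": the same for the moment, N m; "grip_width": finger opening in m; "gripper_force": force on a finger pad.
Only numpy, scipy, OpenCV 4.12 (cv2) and the standard library are available. Lean on these libraries where they do the work, as an engineer would, in place of code of your own. Each camera call takes 0.05 s, during which the arm holds its last target. There are 200 camera calls.

## Working session

There is one attempt and no reset: what is moved stays moved. The work goes in short steps, Python scripts to look and compute and a tool call to move; the robot and the scene stay as the last step left them, time stands still between calls to the robot, and variables do not carry over. Pictures are saved under pics/ and viewed, at most 10 in all, crops included, and the job is handed in when it is done.

Besides the shell and the picture viewer there is one more tool, called by a JSON object that holds its "api" and its "payload". carry_out: Moves the arm, as the interface text tells. Its arguments: {"type":"object","properties":{"commands":{"type":"array"},"fingers":{"type":"number"}},"required":["commands"]}

```bash
mkdir -p pics; ls
python3 - <<'E'
from cell import r
import cv2,numpy as np
o=r.get_obs();print({k:np.round(v,3).tolist() for k,v in o.items()}, r.hold_point_z)
ims=[]
for c in("scene","top"):
    p,d=r.get_image(c);cv2.imwrite(f"pics/{c}0.png",p[:,:,::-1])
    print(c,np.round(r.camera_info(c)["T"],3).tolist())
    for q in("cutter_red","cutter_blue","rest","pot","pot_mouth","flap","seat","hex_key","sanding_block","pliers_red","spec_front_0"):
        print(c,q,[(round(x["conf"],2),np.round(x["position"],4).tolist()) for x in r.look_for(q,c)[:2]])
E
```

```text
pics
{'time_s': 0.0, 'joint_positions': [1.128, 0.151, 1.438, -0.0, 1.554, -0.134], 'dq': [-0.001, 0.0, 0.001, 0.0, -0.0, 0.0], 'tau': [0.007, -71.306, -57.09, 0.0, 0.009, -0.0], 'position': [0.175, 0.548, 0.231], 'orientation': [0.154, 0.988, -0.001, -0.0], 'wrist_force': [-0.054, -0.947, -1.188], 'wrist_torque': [0.016, -0.003, 0.02], 'gripper_force': 0.0, 'grip_width': 0.086} -0.0187
scene [[0.746, 0.352, -0.566, -0.438], [-0.666, 0.382, -0.64, -0.992], [-0.009, 0.854, 0.52, 0.977], [0.0, 0.0, 0.0, 1.0]]
scene cutter_red [(0.56, [0.4949, 0.4348, 0.0729]), (0.31, [0.4482, -0.4875, 0.0322])]
scene cutter_blue [(0.47, [0.4819, 0.3591, 0.0735])]
scene rest [(0.83, [0.4761, 0.374, 0.0293])]
scene pot [(0.7, [0.5142, -0.2962, 0.0494])]
scene pot_mouth [(0.74, [0.5145, -0.2992, 0.0437]), (0.55, [0.4784, 0.374, 0.0286])]
scene flap [(0.57, [0.5426, -0.2827, 0.0823])]
scene seat []
scene hex_key []
scene sanding_block [(0.56, [0.4508, -0.4893, 0.0308]), (0.26, [0.4786, 0.3756, 0.0294])]
scene pliers_red [(0.65, [0.4644, 0.6741, 0.0078]), (0.6, [0.5431, -0.2829, 0.0845])]
scene spec_front_0 [(0.55, [0.6401, -0.2702, 0.0076])]
top [[-0.029, 0.98, -0.196, 0.275], [-0.999, -0.033, -0.019, 0.072], [-0.025, 0.195, 0.98, 1.473], [0.0, 0.0, 0.0, 1.0]]
top cutter_red [(0.46, [0.5007, 0.4302, 0.053]), (0.21, [0.4414, 0.015, 0.0071])]
top cutter_blue [(0.46, [0.4798, 0.3658, 0.041])]
top rest [(0.83, [0.4871, 0.4013, 0.0247]), (0.39, [0.5306, -0.2743, 0.0354])]
top pot [(0.6, [0.5294, -0.2776, 0.0345])]
top pot_mouth [(0.57, [0.5294, -0.2769, 0.0328])]
top flap []
top seat []
top hex_key []
top sanding_block [(0.66, [0.4578, -0.4749, 0.0291])]
top pliers_red [(0.56, [0.4686, 0.6727, 0.0071])]
top spec_front_0 [(0.78, [0.6283, -0.2489, 0.0095])]
```

View pics/scene0.png

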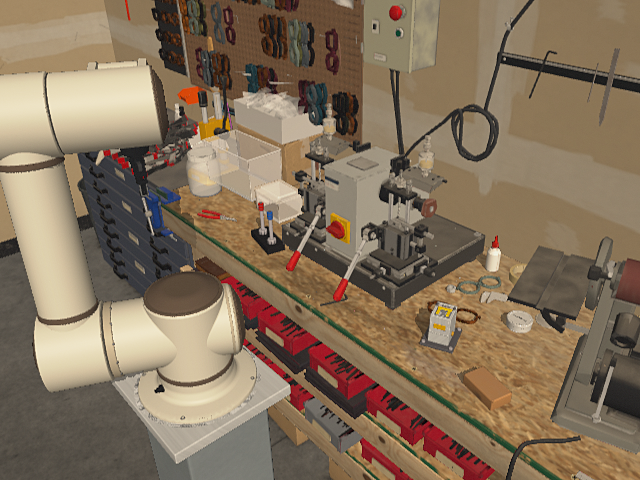

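View pics/top0.png

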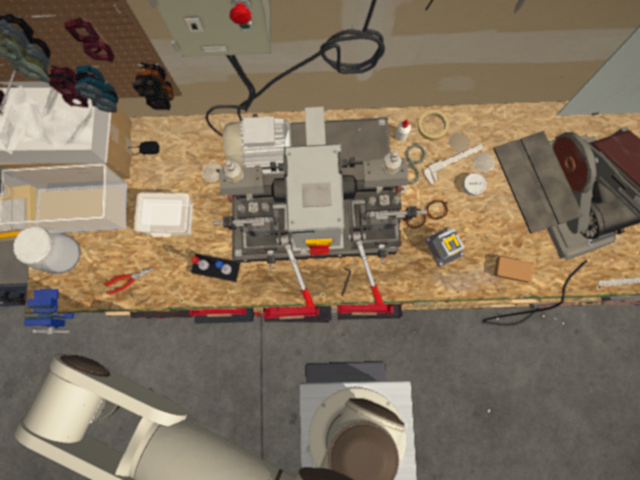

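The red cutter stands at (197,261) in the top view and blue is beside it at (220,268), towards the machine. The pot with its yellow flap is at (447,245), and the levers reach to about (310,305) and (378,300). Next I'll get a closer wrist view.

```bash
cat > h.py <<'E'
from cell import r
import numpy as np, cv2
from scipy.spatial.transform import Rotation as R
def rows(target, yaw_dir=None):
    """shift (tool axes, /0.3) and turn (/pi) from the measured pose to world target; yaw_dir: world angle of tool y (deg, mod 180)"""
    o=r.get_obs(); M=R.from_quat(o["orientation"]).as_matrix()
    s=M.T@(np.array(target)-o["position"])/0.3
    t=0
    cur=np.degrees(np.arctan2(M[1,1],M[0,1]))
    if yaw_dir is not None:
        t=-((yaw_dir-cur+90)%180-90)/180
    return np.round(s,4).tolist(), round(t,4), round(cur,2)
def st():
    o=r.get_obs(); print({k:np.round(o[k],4).tolist() for k in("time_s","position","wrist_force","grip_width","gripper_force","joint_positions")})
def world(cam,u,v,d):
    i=r.camera_info(cam);K=i["K"]
    p=np.array([(u-K[0,2])/K[0,0]*d,-(v-K[1,2])/K[1,1]*d,-d,1]);return (i["T"]@p)[:3]
def cloud(cam,dep):
    i=r.camera_info(cam);K=i["K"];v,u=np.mgrid[:480,:640]
    p=np.stack([(u-K[0,2])/K[0,0]*dep,-(v-K[1,2])/K[1,1]*dep,-dep],-1)
    return p@i["T"][:3,:3].T+i["T"][:3,3]
E
python3 - <<'E'
from h import *
i=r.camera_info("wrist");o=r.get_obs()
M=R.from_quat(o["orientation"]).as_matrix()
print(np.round(M.T@(i["T"][:3,3]-o["position"]),4),np.round(M.T@i["T"][:3,:3],3).tolist(),i["K"].tolist(), {k:i[k] for k in i if k not in "KT"})
print(rows([0.42,0.42,0.30],-13.6+180))
E
```

```text
[ 0.0693  0.0009 -0.1431] [[0.0, 0.963, 0.271], [1.0, -0.0, 0.0], [0.0, 0.271, -0.963]] [[384.35512601777623, 0.0, 321.6612174596592], [0.0, 384.35512601777623, 243.43207021149092], [0.0, 0.0, 1.0]] {}
([-0.9082, -0.1573, -0.2291], np.float64(0.4773), np.float64(72.31))
```

```bash
python3 -c "
from h import *
print(rows([0.50,0.44,0.25],-13.6))"
```

```text
([-1.142, -0.0127, -0.0624], np.float64(0.4773), np.float64(72.31))
```

{"api": "carry_out", "payload": {"commands": [[[-1, -0.02, -0.06, 0.477], [-1, -0.02, -0.06, 0.477], [-1, -0.02, -0.06, 0.477], [-1, -0.02, -0.06, 0.477], [-1, -0.02, -0.06, 0.477], [-1, -0.02, -0.06, 0.477], [-1, -0.02, -0.06, 0.477], [-1, -0.02, -0.06, 0.477], [-1, -0.02, -0.06, 0.477], [-1, -0.02, -0.06, 0.477], [-1, -0.02, -0.06, 0.477], [-1, -0.02, -0.06, 0.477], [-1, -0.02, -0.06, 0.477], [-1, -0.02, -0.06, 0.477], [-1, -0.02, -0.06, 0.477]]]}}

```text
time_s: 2.45
position: [0.4587, 0.4509, 0.2493]
orientation: [0.784, 0.621, -0.0, 0.0]
wrist_force: [-0.2, 0.7, -0.1]
grip_width: 0.0856
gripper_force: 0.0
```

Run:
```python
from h import *
st()
p,d=r.get_image("wrist");cv2.imwrite("pics/w1.png",p[:,:,::-1]);np.save("w1d.npy",d);np.save("w1p.npy",p)
P=cloud("wrist",d);np.save("w1c.npy",P)
for q in("cutter_red","cutter_blue","rest"):
    print(q,[(round(x["conf"],2),np.round(x["position"],4).tolist()) for x in r.look_for(q,"wrist")[:2]])
h=cv2.cvtColor(p,cv2.COLOR_RGB2HSV)
for n,m in(("red",((h[...,0]<10)|(h[...,0]>170))),("blue",(h[...,0]>95)&(h[...,0]<125))):
    m=m&(h[...,1]>130)&(h[...,2]>60)&(d>0)&(P[...,2]>0.09)&(P[...,2]<0.15)
    z=P[m]; v,u=np.nonzero(m);print(n,m.sum(),u.mean(),v.mean(),z.min(0),z.max(0))
    t=z[z[:,2]>z[:,2].max()-0.004]; print(" top",len(t),t.mean(0),(t.min(0)+t.max(0))/2)
m=(abs(P[...,2]-0.024)<0.004)&(p.max(-1)<70)&(abs(P[...,1]-.4)<.12)&(abs(P[...,0]-.49)<.08)
print(m.sum(),cv2.minAreaRect(P[m][:,:2].astype(np.float32)*1000))
```

```text
{'time_s': 2.45, 'position': [0.4587, 0.4509, 0.2493], 'wrist_force': [-0.2248, 0.7396, -0.0783], 'grip_width': 0.0856, 'gripper_force': 0.0, 'joint_positions': [0.6571, 0.2894, 1.2337, -0.0001, 1.6186, 0.8891]}
cutter_red [(0.9, [0.5024, 0.4451, 0.0831])]
cutter_blue [(0.73, [0.4865, 0.3746, 0.0835])]
rest [(0.85, [0.4926, 0.4117, 0.0225])]
red 482 383.4149377593361 238.88381742738588 [0.49242341 0.42858882 0.10819211] [0.50987717 0.44620564 0.13266708]
 top 367 [0.50098189 0.43797306 0.13040201] [0.50118737 0.43729454 0.13071347]
blue 367 381.38147138964575 326.38147138964575 [0.47745508 0.36097679 0.10785543] [0.49431107 0.37835556 0.13224955]
 top 271 [0.48593708 0.3700381  0.13041899] [0.48588308 0.36941743 0.13036654]
5470 ((521.391357421875, 395.8638610839844), (138.7034454345703, 117.92716217041016), 77.70240020751953)
```

View pics/w1.png

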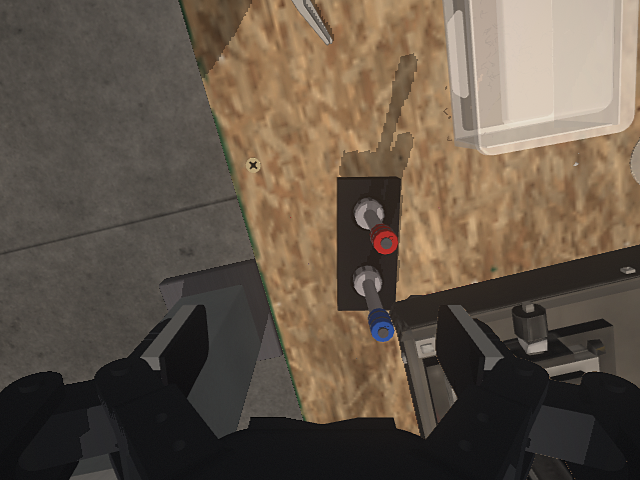

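The red collar's top is at (385,242), with blue at (382,331) and a white box at the upper right. I'll check the clearance around the grasp and work out the move.

Run:
```python
from h import *
P=np.load("w1c.npy");d=np.load("w1d.npy")
a=np.radians(-12.9);ex=np.array([np.cos(a),np.sin(a)]);ey=np.array([-ex[1],ex[0]])
q=P[...,:2]-[0.5012,0.4375];X=q@ex;Y=q@ey
m=(d>0)&(P[...,2]>0.06)&(P[...,2]<0.2)&(abs(X)<0.09)&(abs(Y)<0.06)&(np.hypot(X,Y)>0.02)&(d>.2)
print(m.sum(),np.c_[X[m],Y[m],P[...,2][m]][::max(1,m.sum()//15)].round(3).tolist())
print(rows([0.5012,0.4375,0.20],-12.9),rows([0.5012,0.4375,0.101],-12.9))
```

```text
47 [[0.08, 0.06, 0.082], [0.079, 0.06, 0.089], [0.082, 0.06, 0.088], [0.084, 0.06, 0.088], [0.086, 0.06, 0.089], [0.089, 0.06, 0.088], [0.081, 0.059, 0.082], [0.081, 0.059, 0.089], [0.083, 0.059, 0.089], [0.085, 0.059, 0.09], [0.089, 0.059, 0.087], [0.09, 0.059, 0.09], [0.083, 0.058, 0.084], [0.084, 0.058, 0.087], [0.086, 0.058, 0.087], [0.088, 0.058, 0.088]]
([-0.0105, 0.1482, 0.1642], np.float64(-0.003), np.float64(-13.45)) ([-0.0105, 0.1482, 0.4942], np.float64(-0.003), np.float64(-13.45))
```

{"api": "carry_out", "payload": {"commands": [[[-0.01, 0.148, 0.1, 0], [-0.01, 0.148, 0.16, 0], [-0.01, 0.148, 0.16, 0], [-0.01, 0.148, 0.16, 0], [-0.01, 0.148, 0.16, 0]]], "fingers": 0.7}}

```text
time_s: 3.07
position: [0.5009, 0.4379, 0.2024]
orientation: [0.785, 0.619, 0.0, -0.0]
wrist_force: [-1.0, -0.1, 1.2]
grip_width: 0.0597
gripper_force: 0.0
```

Run:
```python
from h import *
st()
p,d=r.get_image("wrist");P=cloud("wrist",d)
h=cv2.cvtColor(p,cv2.COLOR_RGB2HSV)
m=((h[...,0]<10)|(h[...,0]>170))&(h[...,1]>130)&(h[...,2]>60)&(d>0)&(P[...,2]>0.09)&(P[...,2]<0.15)
z=P[m];t=z[z[:,2]>z[:,2].max()-0.003]; print(len(t),t.mean(0),(t.min(0)+t.max(0))/2)
c=(t.min(0)+t.max(0))/2
print(rows([c[0],c[1],0.101],-12.9))
```

```text
{'time_s': 3.0667, 'position': [0.5009, 0.4379, 0.2024], 'wrist_force': [-0.9923, -0.1088, 1.2096], 'grip_width': 0.0597, 'gripper_force': 0.0, 'joint_positions': [0.6026, 0.349, 1.2499, 0.0002, 1.542, 0.8385]}
382 [0.50147011 0.43805769 0.13125077] [0.50152368 0.43789891 0.1320202 ]
([-0.0007, 0.0017, 0.3398], np.float64(-0.0033), np.float64(-13.5))
```

{"api": "carry_out", "payload": {"commands": [[[0, 0.002, 0.08, 0], [0, 0.002, 0.16, 0], [0, 0.002, 0.23, 0], [0, 0.002, 0.29, 0], [0, 0.002, 0.32, 0], [0, 0.002, 0.335, 0], [0, 0.002, 0.335, 0], [0, 0.002, 0.335, 0]]]}}

```text
time_s: 3.78
position: [0.5021, 0.4379, 0.1023]
orientation: [0.786, 0.619, 0.001, 0.0]
wrist_force: [0.7, 0.5, -0.5]
grip_width: 0.0596
gripper_force: 0.0
```

{"api": "carry_out", "payload": {"commands": [[[0, 0, 0, 0], [0, 0, 0, 0], [0, 0, 0, 0], [0, 0, 0, 0], [0, 0, 0, 0], [0, 0, 0, 0], [0, 0, 0, 0], [0, 0, 0, 0], [0, 0, 0, 0], [0, 0, 0, 0]]], "fingers": 0}}

```text
time_s: 4.62
position: [0.5021, 0.4376, 0.1016]
orientation: [0.786, 0.619, 0.001, 0.0]
wrist_force: [-1.3, 0.5, 5.4]
grip_width: 0.0162
gripper_force: 58.4
```

{"api": "carry_out", "payload": {"commands": [[[0, 0, -0.03, 0], [0, 0, -0.1, 0], [0, 0, -0.2, 0], [0, 0, -0.3, 0], [0, 0, -0.4, 0], [0, 0, -0.5, 0], [0, 0, -0.5, 0], [0, 0, -0.5, 0]]]}}

```text
time_s: 5.28
position: [0.5022, 0.4376, 0.253]
orientation: [0.786, 0.619, 0.002, 0.0]
wrist_force: [0.2, 0.2, -2.5]
grip_width: 0.0162
gripper_force: 58.8
```

Run:
```python
from h import *
st()
print(rows([0.36,0.30,0.26]),rows([0.30,0.15,0.26]))
p,d=r.get_image("wrist");cv2.imwrite("pics/w2.png",p[:,:,::-1])
```

```text
{'time_s': 5.2833, 'position': [0.5022, 0.4376, 0.253], 'wrist_force': [0.1912, 0.1653, -2.5276], 'grip_width': 0.0162, 'gripper_force': 58.7734, 'joint_positions': [0.6013, 0.3358, 1.1663, -0.0001, 1.6363, 0.8379]}
([-0.557, -0.3531, -0.0255], 0, np.float64(-13.56)) ([-1.09, -0.4303, -0.0269], 0, np.float64(-13.56))
```

View pics/w2.png

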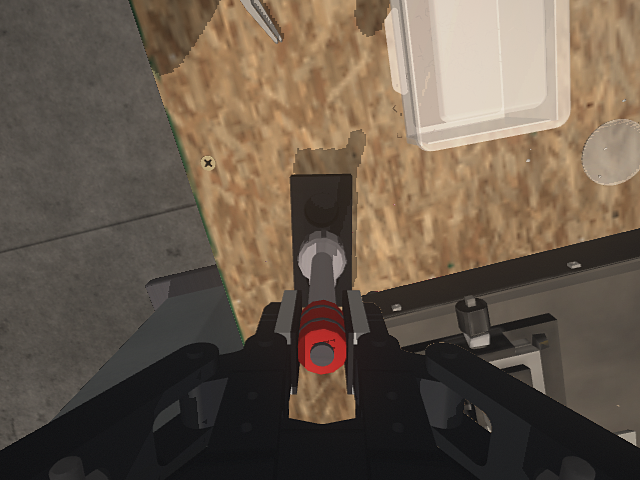

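The red cutter is held cleanly in the pads, with its collar at (322,340). I'll carry it round the front in three legs.

Run:
```python
from h import *
for t in([.40,.42,.27],[.34,.36,.27],[.305,.26,.27],[.30,.18,.27]): print(t,rows(t)[0])
o=r.get_obs();M=R.from_quat(o["orientation"]).as_matrix()
for s in([0,-.18],[-.06,-.30],[0,-.24],[0.08,-.42],[.1,-.44]): print(s,np.round(M.T@np.array([*s,0])/0.3,3))
```

```text
[0.4, 0.42, 0.27] [-0.1358, -0.3161, -0.0633]
[0.34, 0.36, 0.27] [-0.3771, -0.4637, -0.0634]
[0.305, 0.26, 0.27] [-0.7285, -0.499, -0.0635]
[0.3, 0.18, 0.27] [-0.9916, -0.4527, -0.0635]
[0, -0.18] [-0.583  0.141 -0.   ]
[-0.06, -0.3] [-1.019  0.04  -0.   ]
[0, -0.24] [-0.778  0.187 -0.   ]
[0.08, -0.42] [-1.299  0.587 -0.   ]
[0.1, -0.44] [-1.348  0.668 -0.   ]
```

{"api": "carry_out", "payload": {"commands": [[[-0.05, -0.1, -0.03, 0], [-0.09, -0.22, -0.06, 0], [-0.136, -0.316, -0.06, 0], [-0.25, -0.39, -0.06, 0], [-0.377, -0.46, -0.06, 0], [-0.5, -0.48, -0.06, 0], [-0.62, -0.49, -0.06, 0], [-0.73, -0.499, -0.06, 0], [-0.86, -0.475, -0.06, 0], [-0.99, -0.452, -0.06, 0], [-0.99, -0.452, -0.06, 0]]]}}

```text
time_s: 6.25
position: [0.2997, 0.1755, 0.268]
orientation: [0.787, 0.617, -0.001, 0.001]
wrist_force: [0.3, 0.1, -1.5]
grip_width: 0.0164
gripper_force: 58.9
```

{"api": "carry_out", "payload": {"commands": [[[-0.1, 0.024, 0, 0], [-0.22, 0.05, 0, 0], [-0.34, 0.08, 0, 0], [-0.46, 0.11, 0, 0], [-0.58, 0.14, 0, 0], [-0.7, 0.17, 0, 0], [-0.82, 0.2, 0, 0], [-0.94, 0.225, 0, 0], [-0.99, 0.237, 0, 0], [-0.99, 0.237, 0, 0], [-0.99, 0.237, 0, 0]]]}}

```text
time_s: 7.17
position: [0.2992, -0.1262, 0.2676]
orientation: [0.787, 0.617, -0.0, -0.001]
wrist_force: [-0.7, 0.1, -0.6]
grip_width: 0.0159
gripper_force: 58.9
```

Run:
```python
from h import *
st()
for t in([.32,-.25,.27],[.38,-.29,.27],[.36,-.25,.27]): print(t,rows(t)[0])
```

```text
{'time_s': 7.1667, 'position': [0.2992, -0.1262, 0.2676], 'wrist_force': [-0.6528, 0.119, -0.575], 'grip_width': 0.0159, 'gripper_force': 58.8937, 'joint_positions': [-0.6377, -0.4044, 1.8539, -0.0001, 1.6948, -0.3967]}
[0.32, -0.25, 0.27] [-0.3842, 0.1657, -0.0087]
[0.38, -0.29, 0.27] [-0.4659, 0.3918, -0.0093]
[0.36, -0.25, 0.27] [-0.3523, 0.2952, -0.009]
```

Run:
```python
from h import *
for t in([.32,-.25,.27],[.36,-.32,.27],[.505,-.345,.27]): print(t,rows(t)[0])
```

```text
[0.32, -0.25, 0.27] [-0.3842, 0.1657, -0.0087]
[0.36, -0.32, 0.27] [-0.5789, 0.3509, -0.0093]
[0.505, -0.345, 0.27] [-0.5444, 0.8402, -0.0105]
```

{"api": "carry_out", "payload": {"commands": [[[-0.13, 0.05, 0, 0], [-0.26, 0.11, 0, 0], [-0.384, 0.166, 0, 0], [-0.48, 0.25, 0, 0], [-0.579, 0.35, 0, 0], [-0.57, 0.48, 0, 0], [-0.56, 0.61, 0, 0], [-0.55, 0.73, 0, 0], [-0.545, 0.84, 0, 0], [-0.545, 0.84, 0, 0], [-0.545, 0.84, 0, 0], [-0.545, 0.84, 0, 0]]]}}

```text
time_s: 8.17
position: [0.5067, -0.3416, 0.2681]
orientation: [0.785, 0.619, -0.0, -0.001]
wrist_force: [-1.2, -0.9, -1.8]
grip_width: 0.0161
gripper_force: 59.2
```

Run:
```python
from h import *
st()
p,d=r.get_image("wrist");cv2.imwrite("pics/w3.png",p[:,:,::-1]);np.save("w3c.npy",cloud("wrist",d));np.save("w3p.npy",p)
for q in("pot","pot_mouth","flap","seat","cutter_red"):
    print(q,[(round(x["conf"],2),np.round(x["position"],4).tolist()) for x in r.look_for(q,"wrist")[:2]])
P=np.load("w3c.npy");h=cv2.cvtColor(p,cv2.COLOR_RGB2HSV)
near=(np.hypot(P[...,0]-.53,P[...,1]+.28)<.09)&(d>0.2)
m=near&(h[...,0]>20)&(h[...,0]<35)&(h[...,1]>150)&(h[...,2]>120)&(P[...,2]>.075)
print("yellow",m.sum(),P[m].min(0),P[m].max(0),cv2.minAreaRect(P[m][:,:2].astype(np.float32)*1000))
z=P[...,2];hz=np.histogram(z[near],bins=np.arange(0,.12,.004));print(hz[0].tolist())
```

```text
{'time_s': 8.1667, 'position': [0.5067, -0.3416, 0.2681], 'wrist_force': [-1.1573, -0.8603, -1.829], 'grip_width': 0.0161, 'gripper_force': 59.1547, 'joint_positions': [-0.719, 0.2185, 1.284, -0.0002, 1.6407, -0.4841]}
pot [(0.64, [0.5332, -0.2841, 0.0449])]
pot_mouth [(0.8, [0.5316, -0.2825, 0.0458])]
flap [(0.62, [0.5445, -0.2793, 0.0922])]
seat [(0.95, [0.5333, -0.2898, 0.0148])]
cutter_red [(0.59, [0.512, -0.3312, 0.2819])]
yellow 907 [ 0.51327076 -0.30678649  0.08654718] [ 0.55381617 -0.26471406  0.09151839] ((533.251708984375, -286.736083984375), (30.65873146057129, 35.510074615478516), 23.6038875579834)
[15239, 372, 2328, 644, 131, 6, 6, 18, 77, 384, 21, 26, 26, 33, 45, 45, 52, 56, 54, 57, 61, 413, 2970, 184, 0, 0, 0, 0, 0]
```

View pics/w3.png

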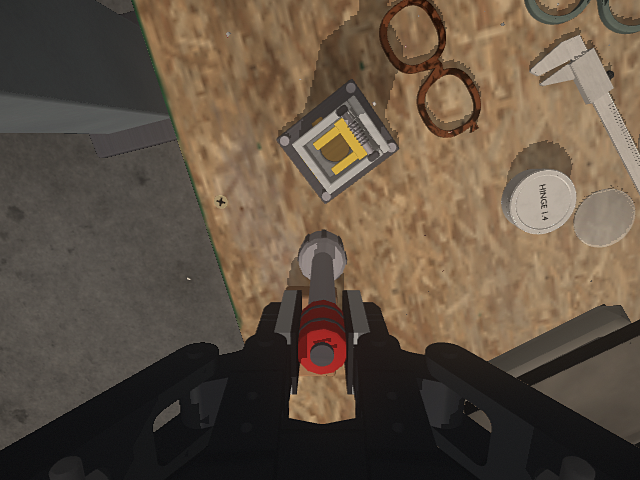

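The pot's mouth is at about (338,150). Its hinge and spring are on the upper right (360,130) and the fork opens to the lower left. I'll rectify the mouth plane to locate the axis.

Run:
```python
from h import *
p=np.load("w3p.npy");i=r.camera_info("wrist");K=i["K"];Ti=np.linalg.inv(i["T"])
c0=np.array([.5305,-.288]);a=np.radians(23.6);ex=np.array([np.cos(a),np.sin(a)]);ey=np.array([-ex[1],ex[0]])
out=[]
for z in(.088,.010):
    s=0.25e-3 if z>.05 else .25e-3
    v,u=np.mgrid[:480,:400]
    X=(u-200)*s;Y=(240-v)*s
    W=np.stack([c0[0]+X*ex[0]+Y*ey[0],c0[1]+X*ex[1]+Y*ey[1],np.full(X.shape,z),np.ones(X.shape)],-1)
    C=W@Ti.T
    mu=(K[0,0]*C[...,0]/-C[...,2]+K[0,2]).astype(np.float32);mv=(K[1,1]*-C[...,1]/-C[...,2]+K[1,2]).astype(np.float32)
    w=cv2.remap(p,mu,mv,cv2.INTER_CUBIC)[:,:,::-1].copy()
    cv2.drawMarker(w,(200,240),(0,255,0),cv2.MARKER_CROSS,20,1)
    out.append(w)
cv2.imwrite("pics/rect.png",np.hstack(out))
P=np.load("w3c.npy")
q=P[...,:2]-c0;X=q@ex;Y=q@ey
m=(P[...,2]>.082)&(P[...,2]<.094)&(abs(X)<.06)&(abs(Y)<.06)
print("rim",m.sum(),[np.percentile(A[m],[0,1,99,100]).round(4).tolist() for A in(X,Y)],cv2.minAreaRect(P[m][:,:2].astype(np.float32)*1000))
m=(P[...,2]>.006)&(P[...,2]<.016)&(abs(X)<.08)&(abs(Y)<.08)
print("plate",m.sum(),[np.percentile(A[m],[0,1,99,100]).round(4).tolist() for A in(X,Y)],cv2.minAreaRect(P[m][:,:2].astype(np.float32)*1000),np.median(P[...,2][m]))
```

```text
rim 3590 [[-0.0267, -0.0261, 0.0358, 0.0365], [-0.0259, -0.0253, 0.0258, 0.0262]] ((534.9589233398438, -285.90057373046875), (63.18980407714844, 52.068389892578125), 23.50092315673828)
plate 3331 [[-0.0427, -0.0421, 0.0528, 0.0533], [-0.042, -0.0412, 0.0417, 0.0422]] ((535.3765869140625, -285.7876281738281), (95.97359466552734, 84.10582733154297), 23.45789337158203) 0.009271769752683678
```

View pics/rect.png

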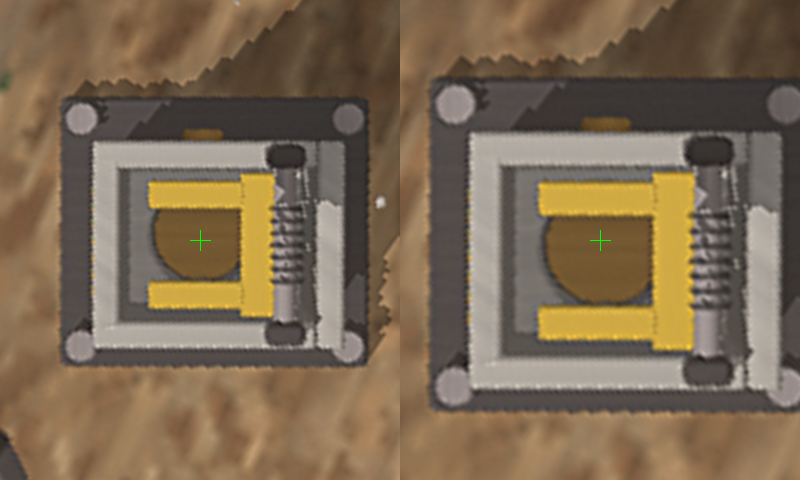

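The image and pose were taken while the arm was still settling. I'll retake now that it's at rest.

```bash
cat > pot.py <<'E'
from h import *
c0=np.array([.5305,-.288]);a=np.radians(23.5);ex=np.array([np.cos(a),np.sin(a)]);ey=np.array([-ex[1],ex[0]])
def measure(cam="wrist"):
    p,d=r.get_image(cam);P=cloud(cam,d);h=cv2.cvtColor(p,cv2.COLOR_RGB2HSV)
    q=P[...,:2]-c0;X=q@ex;Y=q@ey
    for n,m in(("rim",(P[...,2]>.082)&(P[...,2]<.094)&(abs(X)<.06)&(abs(Y)<.06)),
      ("plate",(P[...,2]>.006)&(P[...,2]<.016)&(abs(X)<.08)&(abs(Y)<.08)),
      ("flap",(h[...,0]>20)&(h[...,0]<35)&(h[...,1]>150)&(h[...,2]>120)&(P[...,2]>.075)&(abs(X)<.05)&(abs(Y)<.05))):
        print(n,m.sum(),[np.percentile(A[m]*1000,[.5,99.5]).round(1).tolist() for A in(X,Y)],np.round(np.array(cv2.minAreaRect(P[m][:,:2].astype(np.float32)*1000)[0]),1),np.median(P[...,2][m]).round(4))
E
python3 - <<'E'
from pot import *
st();measure();st();measure()
for q in("pot","seat"):print(q,[(round(x["conf"],2),np.round(x["position"],4).tolist()) for x in r.look_for(q,"wrist")[:1]])
E
```

```text
{'time_s': 8.4667, 'position': [0.506, -0.3429, 0.2694], 'wrist_force': [-0.1977, 0.6454, -1.5724], 'grip_width': 0.0164, 'gripper_force': 59.1551, 'joint_positions': [-0.7214, 0.217, 1.2831, -0.0001, 1.6406, -0.4844]}
rim 3562 [[-25.9, 36.5], [-25.2, 26.2]] [ 535.2 -285.4] 0.0884
plate 3417 [[-41.9, 53.5], [-41.1, 42.2]] [ 535.6 -285.2] 0.0086
flap 902 [[-11.5, 18.8], [-16.9, 17.8]] [ 533.6 -286.3] 0.0884
{'time_s': 8.5167, 'position': [0.5061, -0.3429, 0.2694], 'wrist_force': [-0.2432, 0.3978, -0.4501], 'grip_width': 0.016, 'gripper_force': 59.1555, 'joint_positions': [-0.7214, 0.2173, 1.283, -0.0001, 1.6406, -0.4844]}
rim 3575 [[-25.8, 36.5], [-25.3, 26.3]] [ 535.3 -285.5] 0.0884
plate 3432 [[-42.0, 53.3], [-41.2, 42.3]] [ 535.6 -285.2] 0.0087
flap 901 [[-11.5, 18.8], [-16.8, 17.8]] [ 533.8 -286.9] 0.0884
pot [(0.83, [0.5342, -0.2839, 0.0446])]
seat [(0.71, [0.5361, -0.2895, 0.015])]
```

```bash
cat >> pot.py <<'E'
def held():
    o=r.get_obs();p,d=r.get_image("wrist");P=cloud("wrist",d);h=cv2.cvtColor(p,cv2.COLOR_RGB2HSV)
    M=R.from_quat(o["orientation"]).as_matrix();L=(P-o["position"])@M   # tool frame
    red=((h[...,0]<10)|(h[...,0]>170))&(h[...,1]>130)&(d>0)&(abs(L[...,2])<.06)&(np.hypot(L[...,0],L[...,1])<.03)
    z=L[red];zt=z[:,2].min();t=z[z[:,2]<zt+.004];print("collar top z",zt,len(t),np.percentile(t*1000,[1,99],axis=0).round(1).tolist(),"mid",(t.min(0)+t.max(0))/2*1000)
    hd=(d>0)&(L[...,2]>.060)&(L[...,2]<.072)&(np.hypot(L[...,0],L[...,1])<.03)
    q=L[hd]*1000;print("head top",len(q),np.percentile(q,[1,50,99],axis=0).round(1).tolist())
    hd=(d>0)&(L[...,2]>.068)&(L[...,2]<.088)&(np.hypot(L[...,0],L[...,1])<.03)
    q=L[hd][:,:2]*1000
    if len(q)>20:
        from scipy.optimize import least_squares
        f=least_squares(lambda c:np.hypot(q[:,0]-c[0],q[:,1]-c[1])-14,[0,0],loss="soft_l1").x;print("head side fit",len(q),f)
    sh=(d>0)&(L[...,2]>.02)&(L[...,2]<.055)&(np.hypot(L[...,0],L[...,1])<.02)
    q=L[sh]*1000;print("shank",len(q),np.percentile(q,[2,50,98],axis=0).round(1).tolist())
E
python3 - <<'E'
from pot import *
held()
E
```

```text
collar top z -0.03229438706837087 1108 [[-8.0, -8.4, -30.7], [8.4, 7.5, -28.3]] mid [  0.15974429  -0.44598418 -30.29543822]
head top 1227 [[-10.4, -13.7, 61.0], [4.8, -0.4, 67.5], [13.5, 12.8, 71.6]]
head side fit 648 [-0.68421764 -0.41320877]
shank 541 [[1.1, -6.1, 20.7], [4.9, -0.4, 35.0], [5.9, 5.2, 53.9]]
```

Run:
```python
from h import *
print(rows([.5324,-.2866,.2694]),rows([.5324,-.2866,.2]))
```

```text
([0.203, 0.0401, -0.0014], 0, np.float64(-13.56)) ([0.203, 0.0401, 0.23], 0, np.float64(-13.56))
```

{"api": "carry_out", "payload": {"commands": [[[0.1, 0.02, 0, 0], [0.203, 0.04, 0.03, 0], [0.203, 0.04, 0.1, 0], [0.203, 0.04, 0.17, 0], [0.203, 0.04, 0.21, 0], [0.203, 0.04, 0.23, 0], [0.203, 0.04, 0.23, 0], [0.203, 0.04, 0.23, 0], [0.203, 0.04, 0.23, 0], [0.203, 0.04, 0.23, 0]]]}}

```text
time_s: 9.55
position: [0.5327, -0.287, 0.2009]
orientation: [0.786, 0.619, 0.0, 0.001]
wrist_force: [0.2, -0.0, -2.1]
grip_width: 0.0162
gripper_force: 59.1
```

Run:
```python
from pot import *
st()
p,d=r.get_image("wrist");cv2.imwrite("pics/w4.png",p[:,:,::-1]);st()
p,d=r.get_image("scene");cv2.imwrite("pics/s4.png",cv2.resize(p[260:380,360:520,::-1],(800,600),interpolation=cv2.INTER_CUBIC))
print(rows([.5324,-.2866,.1986]))
```

```text
{'time_s': 9.55, 'position': [0.5327, -0.287, 0.2009], 'wrist_force': [0.2302, -0.002, -2.1468], 'grip_width': 0.0162, 'gripper_force': 59.1447, 'joint_positions': [-0.6213, 0.2235, 1.4125, -0.0001, 1.5041, -0.3844]}
{'time_s': 9.6, 'position': [0.5327, -0.2869, 0.2008], 'wrist_force': [0.4994, -0.4077, -2.1601], 'grip_width': 0.0166, 'gripper_force': 59.1445, 'joint_positions': [-0.6212, 0.2235, 1.4128, -0.0001, 1.504, -0.3844]}
([0.0004, -0.0009, 0.0065], 0, np.float64(-13.56))
```

View pics/w4.png

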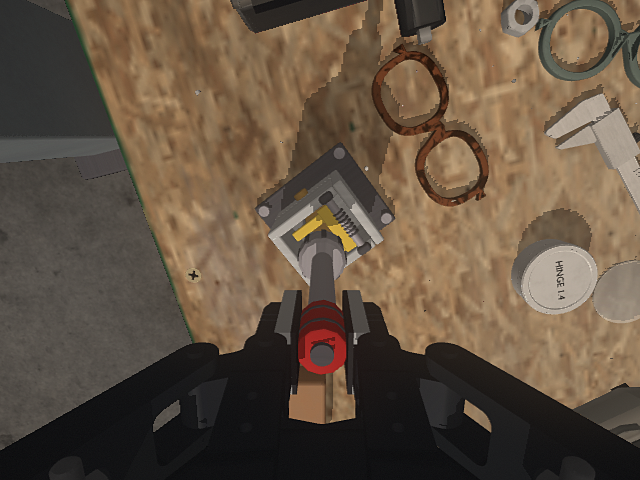

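View pics/s4.png

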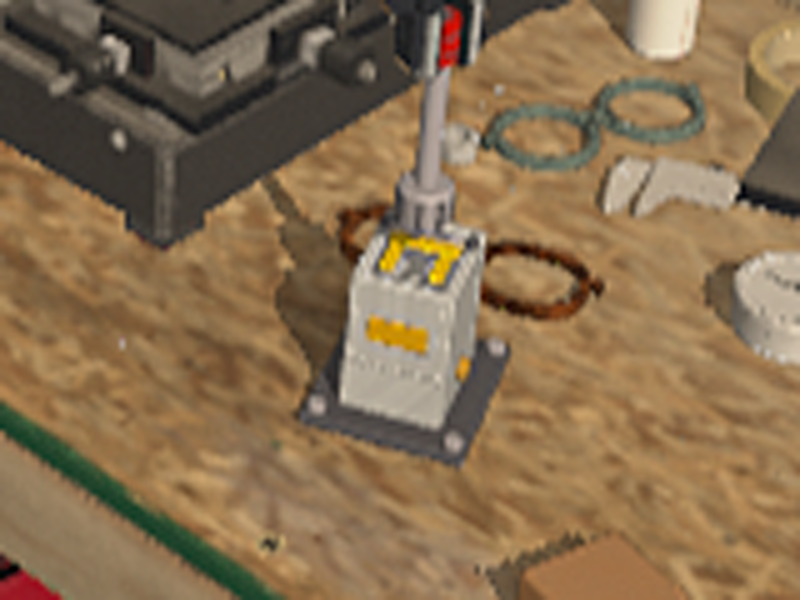

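The head is centred over the fork, seen at (320,250) in the wrist view and just above the mouth in the scene view. I'll descend through the flap.

{"api": "carry_out", "payload": {"commands": [[[0, 0, 0.02, 0], [0, 0, 0.04, 0], [0, 0, 0.06, 0], [0, 0, 0.08, 0], [0, 0, 0.1, 0], [0, 0, 0.12, 0], [0, 0, 0.14, 0], [0, 0, 0.16, 0], [0, 0, 0.18, 0], [0, 0, 0.2, 0], [0, 0, 0.21, 0], [0, 0, 0.21, 0], [0, 0, 0.21, 0], [0, 0, 0.21, 0]]]}}

```text
time_s: 10.82
position: [0.5322, -0.2865, 0.1367]
orientation: [0.786, 0.619, -0.0, -0.0]
wrist_force: [-4.2, 0.5, -3.4]
grip_width: 0.0161
gripper_force: 59.1
```

Run:
```python
from pot import *
st();print(r.get_obs()["wrist_torque"])
```

```text
{'time_s': 10.8167, 'position': [0.5322, -0.2865, 0.1367], 'wrist_force': [-4.1874, 0.4833, -3.3623], 'grip_width': 0.0161, 'gripper_force': 59.0511, 'joint_positions': [-0.6211, 0.2593, 1.5004, -0.0003, 1.3826, -0.3844]}
[-0.1224832   1.01224561  0.00669823]
```

{"api": "carry_out", "payload": {"commands": [[[0, 0, 0.01, 0], [0, 0, 0.02, 0], [0, 0, 0.027, 0], [0, 0, 0.027, 0], [0, 0, 0.027, 0]]]}}

```text
time_s: 11.23
position: [0.5323, -0.2865, 0.1285]
orientation: [0.786, 0.619, -0.0, -0.0]
wrist_force: [-3.9, -1.0, -2.3]
grip_width: 0.016
gripper_force: 59.1
```

{"api": "carry_out", "payload": {"commands": [[[0, 0, 0.006, 0], [0, 0, 0.012, 0], [0, 0, 0.017, 0], [0, 0, 0.017, 0], [0, 0, 0.017, 0]]]}}

```text
time_s: 11.65
position: [0.5327, -0.2865, 0.1236]
orientation: [0.786, 0.619, 0.0, 0.0]
wrist_force: [-0.5, 0.4, -1.4]
grip_width: 0.016
gripper_force: 59.2
```

{"api": "carry_out", "payload": {"commands": [[[0, 0, 0.004, 0], [0, 0, 0.008, 0], [0, 0, 0.012, 0], [0, 0, 0.012, 0], [0, 0, 0.012, 0]]]}}

```text
time_s: 12.07
position: [0.5325, -0.2866, 0.12]
orientation: [0.786, 0.619, 0.0, 0.0]
wrist_force: [0.1, -1.1, -0.4]
grip_width: 0.016
gripper_force: 59.3
```

{"api": "carry_out", "payload": {"commands": [[[0, 0, 0.003, 0], [0, 0, 0.006, 0], [0, 0, 0.01, 0], [0, 0, 0.01, 0], [0, 0, 0.01, 0]]]}}

```text
time_s: 12.48
position: [0.5324, -0.2865, 0.1168]
orientation: [0.786, 0.619, -0.0, -0.0]
wrist_force: [0.4, 0.3, -3.6]
grip_width: 0.0165
gripper_force: 59.0
```

{"api": "carry_out", "payload": {"commands": [[[0, 0, 0.0035, 0], [0, 0, 0.007, 0], [0, 0, 0.007, 0], [0, 0, 0.007, 0]]]}}

```text
time_s: 12.82
position: [0.5324, -0.2865, 0.1147]
orientation: [0.786, 0.619, -0.0, -0.0]
wrist_force: [0.0, -0.7, -1.6]
grip_width: 0.0161
gripper_force: 59.2
```

{"api": "carry_out", "payload": {"commands": [[[0, 0, 0.0035, 0], [0, 0, 0.0067, 0], [0, 0, 0.0067, 0], [0, 0, 0.0067, 0]]]}}

```text
time_s: 13.15
position: [0.5324, -0.2865, 0.1126]
orientation: [0.786, 0.619, -0.0, -0.0]
wrist_force: [0.8, -0.1, -1.5]
grip_width: 0.0161
gripper_force: 59.2
```

{"api": "carry_out", "payload": {"commands": [[[0, 0, 0.0033, 0], [0, 0, 0.0033, 0], [0, 0, 0.0033, 0]]]}}

```text
time_s: 13.4
position: [0.5323, -0.2865, 0.1116]
orientation: [0.786, 0.619, -0.0, -0.0]
wrist_force: [-0.7, -0.1, -3.1]
grip_width: 0.0163
gripper_force: 59.4
```

Run:
```python
from pot import *
st();held()
```

```text
{'time_s': 13.4, 'position': [0.5323, -0.2865, 0.1116], 'wrist_force': [-0.6865, -0.0703, -3.0946], 'grip_width': 0.0163, 'gripper_force': 59.3624, 'joint_positions': [-0.621, 0.2775, 1.5303, -0.0002, 1.3343, -0.3845]}
collar top z -0.032409727214467755 1075 [[-8.1, -8.4, -30.8], [8.4, 7.5, -28.4]] mid [  0.03915176  -0.44932078 -30.41093729]
head top 568 [[-23.2, -27.0, 60.2], [0.5, -9.6, 66.9], [29.0, 29.5, 71.9]]
head side fit 1053 [7.25457762 0.40709032]
shank 2198 [[-6.4, -17.5, 20.6], [7.9, 2.3, 23.2], [18.8, 18.8, 39.0]]
```

{"api": "carry_out", "payload": {"commands": [[[0, 0, 0.0027, 0], [0, 0, 0.0027, 0], [0, 0, 0.0027, 0]]]}}

```text
time_s: 13.7
position: [0.5324, -0.2865, 0.1109]
orientation: [0.786, 0.619, -0.0, -0.0]
wrist_force: [0.1, -1.6, -2.3]
grip_width: 0.0163
gripper_force: 59.2
```

{"api": "carry_out", "payload": {"commands": [[[0, 0, 0.0027, 0], [0, 0, 0.0027, 0], [0, 0, 0.0027, 0]]]}}

```text
time_s: 13.95
position: [0.5325, -0.2865, 0.1103]
orientation: [0.786, 0.619, -0.0, 0.0]
wrist_force: [-0.6, -1.4, 0.7]
grip_width: 0.016
gripper_force: 59.6
```

{"api": "carry_out", "payload": {"commands": [[[0, 0, 0.0027, 0], [0, 0, 0.0027, 0], [0, 0, 0.0027, 0]]]}}

```text
time_s: 14.2
position: [0.5324, -0.2865, 0.1093]
orientation: [0.786, 0.619, -0.0, -0.0]
wrist_force: [-1.4, -1.2, -1.0]
grip_width: 0.0163
gripper_force: 59.3
```

{"api": "carry_out", "payload": {"commands": [[[0, 0, 0.0017, 0], [0, 0, 0.0017, 0], [0, 0, 0.0017, 0]]]}}

```text
time_s: 14.45
position: [0.5325, -0.2865, 0.1091]
orientation: [0.786, 0.619, -0.0, 0.0]
wrist_force: [-1.2, -0.8, 3.0]
grip_width: 0.0162
gripper_force: 59.8
```

{"api": "carry_out", "payload": {"commands": [[[0, 0, 0.0017, 0], [0, 0, 0.0017, 0], [0, 0, 0.0017, 0]]]}}

```text
time_s: 14.7
position: [0.5324, -0.2865, 0.1083]
orientation: [0.786, 0.619, -0.0, -0.0]
wrist_force: [-0.4, -0.4, 1.1]
grip_width: 0.0161
gripper_force: 59.7
```

{"api": "carry_out", "payload": {"commands": [[[0, 0, 0.0017, 0], [0, 0, 0.0017, 0], [0, 0, 0.0017, 0]]]}}

```text
time_s: 14.95
position: [0.5325, -0.2865, 0.1079]
orientation: [0.786, 0.619, -0.0, -0.0]
wrist_force: [-0.7, 0.1, 2.9]
grip_width: 0.0163
gripper_force: 59.8
```

{"api": "carry_out", "payload": {"commands": [[[0, 0, 0.0015, 0], [0, 0, 0.0015, 0], [0, 0, 0.0015, 0]]]}}

```text
time_s: 15.2
position: [0.5326, -0.2866, 0.1079]
orientation: [0.786, 0.619, -0.0, 0.0]
wrist_force: [-1.7, -0.5, 6.1]
grip_width: 0.016
gripper_force: 60.1
```

{"api": "carry_out", "payload": {"commands": [[[0, 0, 0.001, 0], [0, 0, 0.001, 0], [0, 0, 0.001, 0]]]}}

```text
time_s: 15.45
position: [0.5326, -0.2867, 0.1079]
orientation: [0.786, 0.619, 0.0, 0.0]
wrist_force: [-2.8, 0.4, 8.9]
grip_width: 0.0164
gripper_force: 60.4
```

{"api": "carry_out", "payload": {"commands": [[[0, 0, 0.001, 0], [0, 0, 0.001, 0], [0, 0, 0.001, 0]]]}}

```text
time_s: 15.7
position: [0.5327, -0.2868, 0.1078]
orientation: [0.786, 0.619, 0.0, 0.001]
wrist_force: [-2.8, 0.9, 12.2]
grip_width: 0.016
gripper_force: 60.7
```

{"api": "carry_out", "payload": {"commands": [[[0, 0, 0.0017, 0], [0, 0, 0.0017, 0], [0, 0, 0.0017, 0], [0, 0, 0.0017, 0], [0, 0, 0.0017, 0], [0, 0, 0.0017, 0], [0, 0, 0.0017, 0]]]}}

```text
time_s: 16.28
position: [0.5329, -0.287, 0.1078]
orientation: [0.786, 0.619, 0.0, 0.001]
wrist_force: [-4.9, 0.1, 15.1]
grip_width: 0.016
gripper_force: 61.2
```

{"api": "carry_out", "payload": {"commands": [[[0, 0, 0.001, 0], [0, 0, 0.001, 0], [0, 0, 0.001, 0], [0, 0, 0.001, 0], [0, 0, 0.001, 0], [0, 0, 0.001, 0], [0, 0, 0.001, 0], [0, 0, 0.001, 0], [0, 0, 0.001, 0]]]}}

```text
time_s: 17.03
position: [0.533, -0.287, 0.1077]
orientation: [0.786, 0.619, 0.0, 0.001]
wrist_force: [-3.3, -0.1, 18.3]
grip_width: 0.0161
gripper_force: 61.5
```

Run:
```python
from pot import *
st();held()
P=[]
p,d=r.get_image("wrist");cv2.imwrite("pics/w5.png",p[:,:,::-1])
```

```text
{'time_s': 17.0333, 'position': [0.533, -0.287, 0.1077], 'wrist_force': [-3.3278, -0.1268, 18.3466], 'grip_width': 0.0161, 'gripper_force': 61.4993, 'joint_positions': [-0.621, 0.2804, 1.5349, -0.0004, 1.3239, -0.3844]}
collar top z -0.032123312894274454 1292 [[-8.3, -8.4, -30.8], [8.4, 7.5, -28.2]] mid [ -0.08732288  -0.49586791 -30.12365717]
head top 1041 [[-23.1, -25.4, 60.4], [2.4, -2.7, 70.4], [28.3, 29.0, 72.0]]
head side fit 945 [6.5883923  0.89013367]
shank 530 [[-17.5, -16.3, 20.0], [5.0, 0.6, 23.5], [18.6, 14.6, 53.7]]
```

View pics/w5.png

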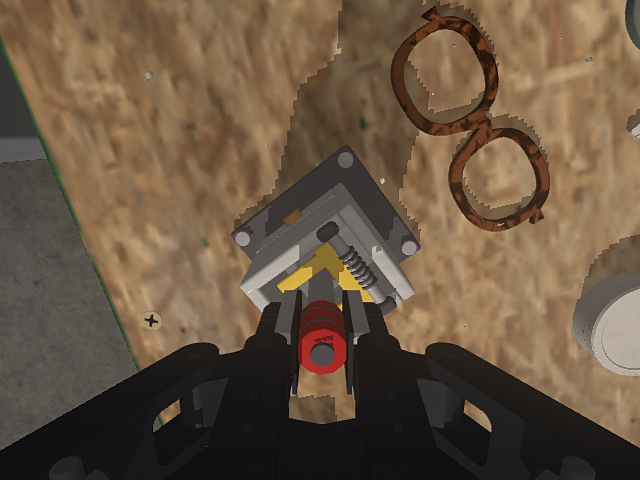

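The flap is shut round the shank, with the prongs at (295,280) and (355,285) and the shank between them. I'll press a little harder for margin, then ease off and release.

{"api": "carry_out", "payload": {"commands": [[[0, 0, 0.001, 0], [0, 0, 0.001, 0], [0, 0, 0.001, 0], [0, 0, 0.001, 0], [0, 0, 0.001, 0], [0, 0, 0.001, 0], [0, 0, 0.001, 0]]]}}

```text
time_s: 17.72
position: [0.533, -0.2871, 0.1077]
orientation: [0.786, 0.619, 0.0, 0.001]
wrist_force: [-3.9, 0.6, 21.6]
grip_width: 0.0162
gripper_force: 61.8
```

{"api": "carry_out", "payload": {"commands": [[[0, 0, -0.002, 0], [0, 0, -0.004, 0], [0, 0, -0.004, 0], [0, 0, -0.004, 0]]]}}

```text
time_s: 18.05
position: [0.5327, -0.2868, 0.1079]
orientation: [0.786, 0.619, 0.0, 0.001]
wrist_force: [-2.1, -0.2, 11.2]
grip_width: 0.0161
gripper_force: 60.5
```

{"api": "carry_out", "payload": {"commands": [[[0, 0, 0, 0], [0, 0, 0, 0], [0, 0, 0, 0], [0, 0, 0, 0], [0, 0, 0, 0], [0, 0, 0, 0], [0, 0, 0, 0], [0, 0, 0, 0]]], "fingers": 0.6}}

```text
time_s: 18.72
position: [0.5325, -0.2865, 0.1069]
orientation: [0.786, 0.619, -0.0, -0.0]
wrist_force: [-0.7, 0.4, -0.3]
grip_width: 0.0513
gripper_force: 0.0
```

{"api": "carry_out", "payload": {"commands": [[[0, 0, -0.05, 0], [0, 0, -0.12, 0], [0, 0, -0.2, 0], [0, 0, -0.3, 0], [0, 0, -0.42, 0], [0, 0, -0.5, 0], [-0.1, 0, -0.52, 0], [-0.17, 0, -0.52, 0], [-0.17, 0, -0.52, 0], [-0.17, 0, -0.52, 0], [-0.17, 0, -0.52, 0], [-0.17, 0, -0.52, 0], [-0.17, 0, -0.52, 0]]]}}

```text
time_s: 19.8
position: [0.5207, -0.3354, 0.263]
orientation: [0.785, 0.619, -0.0, -0.0]
wrist_force: [-0.2, 0.4, 0.6]
grip_width: 0.0512
gripper_force: 0.0
```

Run:
```python
from pot import *
st()
p,d=r.get_image("wrist");cv2.imwrite("pics/w6.png",p[:,:,::-1]);P=cloud("wrist",d)
h=cv2.cvtColor(p,cv2.COLOR_RGB2HSV)
m=((h[...,0]<10)|(h[...,0]>170))&(h[...,1]>130)&(h[...,2]>60)&(d>0)&(P[...,2]>0.09)&(np.hypot(P[...,0]-.532,P[...,1]+.287)<.03)
z=P[m];t=z[z[:,2]>z[:,2].max()-0.004];print(len(t),(t.min(0)+t.max(0))/2,np.median(t[:,2]))
measure()
```

```text
{'time_s': 19.8, 'position': [0.5207, -0.3354, 0.263], 'wrist_force': [-0.1983, 0.4319, 0.5773], 'grip_width': 0.0512, 'gripper_force': 0.0, 'joint_positions': [-0.6965, 0.2361, 1.2728, -0.0, 1.6328, -0.4608]}
385 [ 0.53062411 -0.28713285  0.13758772] 0.13691416290943836
rim 3537 [[-25.9, 36.5], [-25.4, 26.2]] [ 535.  -285.5] 0.0886
plate 2919 [[-42.0, 53.4], [-41.2, 42.3]] [ 535.6 -285.3] 0.0086
flap 803 [[-11.6, 18.6], [-16.9, 17.7]] [ 533.6 -286.4] 0.0885
```

View pics/w6.png

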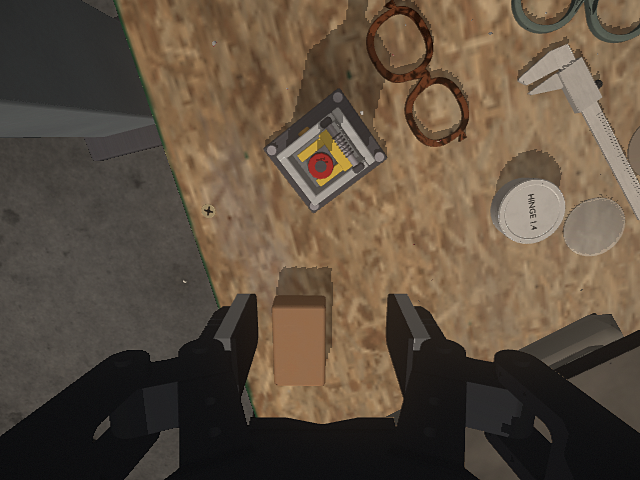

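The cutter is upright in the pot with its collar at (320,166). The flap is level at its shut position, and the hand is clear.

```bash
python3 -c "
from cell import r
print(r.hand_in())"
```

```text
the job is handed in; nothing more can be done
None
```

The red-collared cutter is fully home in the pot: I pressed it on the seat with about 15–20 N (estimated from the wrist force), the flap is shut round its shank, and the job is handed in; the verdict was not shown.

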